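# Set the length stop of the bread slicer

### The job

The bread slicer is to cut shorter pieces, so its length stop must be reset. For safety first press the raised blade arm right down by its wooden handle until it snaps past its stiff catch and stays locked shut; only then draw up the spring knob of the length stop, slide the stop tube along its rail to the third hole from the blade, and let the pin drop fully home in that hole. Leave the pastry brush, dough scraper and flour dredger where they lie and stand.

Things in the scene. Friction and masses are not known exactly. Their poses are not given: they have to be found in the camera images.
- slicer: Bread slicer, fixed. Wooden board 240 (x, -110 to +130) x 460 mm (y), top 36 mm above the table. Origin under the board, on the table; z up, -x front (handle side, towards the robot), +y along the rail towards the blade. The blade stands in the x-z plane at y +100. A square steel rail tube 26 x 26 mm, top at z 75, runs along y at x -70, from y -179 to +71.
- blade_arm (a joint): Angle of the blade arm (rad): 0 = level, down and locked, at a solid end stop; grows as it rises; starts at 0.5 to 0.85. It stays where it is left; a push of up to 5 N at the handle moves it down. From about 0.09 to 0.045 a spring roller catch resists with 10 to 20 N at the handle; below that it snaps down by itself to below 0.015 and stays locked.
- hinge_axis (a point): Hinge axis of the blade arm (the axis runs along the slicer's y), at slicer x +115, y +100, z 85 mm.
- handle_top (a point): Press point on the top face of the dark wooden handle, 285 mm from the hinge and 12 mm above the arm's centre line; it moves with the arm. Handle 115 mm long, 30 wide, 24 thick; this point lies 37 mm from its outer end. With the arm down it is at slicer x -170, y +100, z 97 mm.
- stop (a joint): Travel of the length stop along the rail (m), growing towards the blade: 0 = sixth hole (where it starts, pinned), 0.084 = third, 0.140 = first. With the pin drawn it slides with 1 to 2 N. Grey metal sleeve tube 36 x 36 mm, 64 mm long, round the rail, top 80 mm above the table, with a steel stop plate (top 90 mm above the table) reaching back over the board from its blade-side end.
- plunger (a joint): How far the spring plunger is drawn up (m): 0 = pin home, 8 mm deep in a hole; 0.008 = tip on the rail's top; 0.013 = upper end stop. The spring pulls it down with 6 N at 0 and 12.5 N fully drawn. The pin is 8 mm thick with a round nose, in 10 mm holes: it drops in when released within about 2 mm of a hole.
- knob (a point): Centre of the plunger's black round pull knob (upright axis), 28 mm in diameter, 26 mm tall (13 mm below and above this point), over the middle of the sleeve, straight above the pin; at rest 117 mm above the table, 37 mm above the sleeve's top. Below it a steel collar 21 mm across, 19 mm tall, stands on the sleeve.
- hole3 (a point): Centre of the mouth of the third hole from the blade, in the rail's top face (75 mm above the table). Six 10 mm holes, 28 mm apart: the first, nearest the blade, at slicer y +20 mm, the third at -36, the sixth at -120.
- pastry_brush: Flat pastry brush, 200 mm long, 42 mm wide, lying on the table in front of the slicer's board; not to be moved.
- dough_scraper: Steel dough scraper with a wooden grip, 92 x 134 mm, lying on the slicer's board beyond the blade; not to be moved.
- flour_dredger: Aluminium flour dredger with a side handle, 72 mm across, 116 mm tall, on the table right of the slicer; not to be moved.

How it is judged:
On the way, in this order (a step that is already met when the one before it is completed fails the run):
1. the blade arm is down past its catch and stays locked (value of joint blade_arm below 0.02 rad), for 0.2 s.
2. the plunger is drawn so that its pin is clear of the hole (value of joint plunger above 0.0085 m), for 0.1 s.
At the end, for the whole second after the job is handed in: The blade arm is locked down (within 0.02 rad of level), the length stop stands at the third hole from the blade (travel 84 mm, within 3 mm) and its pin is home in that hole (plunger drawn less than 2 mm) (value of joint blade_arm below 0.02 rad and value of joint stop between 0.081 and 0.087 m and value of joint plunger below 0.002 m); the robot touches nothing.
It fails at once if the plunger is drawn (over 4 mm) while the blade arm is not locked down (value of joint plunger above 0.004 m and value of joint blade_arm above 0.03 rad).
It fails at once if the pastry brush, dough scraper or flour dredger is moved by more than 30 mm (distance of any of pastry_brush, dough_scraper, flour_dredger from where it was at the start of the episode above 0.03 m).
It also fails if it takes over 48 s, if anything falls off the work surface, if the arm or the gripper's body presses on something with over 40 N, if the wrist force passes 120 N, or if a joint passes its speed limit or range.

### The arm

A 6-joint arm with a two-finger parallel gripper is mounted at the origin on the work surface. World frame = base frame: x ahead of the robot, y to its left, z up, the work surface at z = 0. Lengths are in m, angles in rad, forces in N, time in s.
With the tool pointing down it reaches from about 0.325 to 0.85 m from the base axis. Payload 15.5 kg.
Tool frame: the origin (TCP) lies at the very end of the fingers, on their centre line; the grasp point (between the pads) lies 19 mm behind it (manip.grip_depth is the distance from the TCP to the grasp point, in m); z points along the fingers, y is the line along which they close (so a half turn about z gives the same grasp; the last joint's range is limited). The gripper opens to 91 mm and grips with 3 to 60 N. Pads are 32 mm wide; open, the fingers measure 118 mm over their backs; the gripper's body (76 mm by 178 mm) begins 60 mm behind the grasp point.
Start: joints at [1.22, 0.494, 1.345, -0, 1.302, -0.096], TCP at [0.158, 0.605, 0.214] pointing down, gripper open.
Joint ranges: [-2.91, 2.91], [-0.82, 2.16], [0.22, 2.67], [-1.22, 4.37], [0.12, 2.79], [-3.08, 3.08]. Speed limits (rad/s): [1.89, 1.89, 2.57, 3.01, 3.01, 3.01].

### API

Orientations are given as a rotation vector (axis times angle).
In Python, from bench import sensors, cams, workorder, manip gives the robot as it stands.
- The arm moves only by the tool servo_tool, never from a script. Its argument "deltas" is a list of rows, each a list of 3 entries, a list of its own where there are three numbers: the shift along the tool's x, y, z in mm, then the turn about the tool's z in degrees, then the gripper command: -1 is shut, 1 is fully open, values between are in proportion. In form: [[[x, y, z], yaw, jaw], ...]. A call has 1 to 20 rows; each row shifts and turns the commanded pose from where the row before left it, along the tool's axes as they then stand; what a row does not reach is not made up. A row lasts 1/10 s, in which the tool goes at most 50 mm and 8.59 degrees, less where a joint would pass 70% of its speed; a pose out of reach is approached as far as the arm can. A call is refused whole if a number of a shift passes 50 or a number of a turn 8.59, either way. A call with a gripper value outside its range is refused whole. The fingers move at their own pace and stop on an object; the grip force is fixed at half the most. Time passes only in rows, so rows that do not move let the fingers close. It gives the time, the measured TCP pose, the force, the opening and the grip force at its end, in the units of the state.
- sensors.state(): the state, without advancing time (a new reading comes with each control period).
- cams.snapshot(name): name is "scene" or "top"; returns a dict with "frame" (384x512x3 uint8, red, green, blue), "depth" (384x512 float32, m along the optical axis (not along the pixel's ray), 0 where there is no reading), "fx", "fy", "cx", "cy" (pixels), "k1" (the pictures are not rectified: a ray, as slopes to the right and down, at radius r is drawn at 1 + k1 r^2 times it, then the intrinsics apply), "xyz" and "attitude" of the camera in the world. Camera axes: x right, y up, looking along -z (the intrinsics and any distortion apply to the point x, -y, -z); pixel columns grow to the right and rows downward; lengths in m; the calibration is good to about 2 mm. A picture is of the moment at which its call begins.
- workorder.hand_in(): hands the job in; it is judged then, once.
The state is a dict: "time_s": time; "joints": joint angles; "joint_velocities": joint speeds; "joint_torque": joint torques, N m; "tcp_pos": TCP position; "tool_rot": TCP orientation; "wrist_force": force on the tool from outside, world axes, zero at the start; "torque": the same for the moment, N m; "opening": finger opening in m; "finger_force": force on a finger pad.
Only numpy, scipy, OpenCV 4.12 (cv2) and the standard library are available. Lean on these libraries where they do the work, as an engineer would, in place of code of your own. Each camera call takes 0.05 s, during which the arm holds its last target. There are 200 camera calls.

## Working session

There is one attempt and no reset: what is moved stays moved. The work goes in short steps, Python scripts to look and compute and a tool call to move; the robot and the scene stay as the last step left them, time stands still between calls to the robot, and variables do not carry over. Pictures are saved under pics/ and viewed, at most 10 in all, crops included, and the job is handed in when it is done.

Besides the shell and the picture viewer there is one more tool, called after "Request:" as a command line: name --argument value ..., lists and objects as JSON in quotes. servo_tool: Moves the arm, as the interface text tells. Its arguments: {"type":"object","properties":{"deltas":{"type":"array","items":{"type":"array"}}},"required":["deltas"]}

```bash
mkdir -p pics; cat > h.py <<'E'
import numpy as np, cv2
from scipy.spatial.transform import Rotation as R
from bench import sensors, cams, workorder, manip
def snap(n):
    s=cams.snapshot(n); np.savez(n+'.npz',**s); return s
def rot(s):
    a=np.array(s["attitude"],float)
    if a.shape==(3,3): return a
    return (R.from_rotvec(a) if a.size==3 else R.from_quat(a)).as_matrix()
def ray(s,u,v):
    x=(u-s["cx"])/s["fx"]; y=(v-s["cy"])/s["fy"]; X,Y=x,y
    for _ in range(20):
        f=1+s["k1"]*(X*X+Y*Y); X,Y=x/f,y/f
    return np.stack([X,-Y,-np.ones_like(X)],-1)
def px(s,u,v,d=None,z=None):
    r=ray(s,np.asarray(u,float),np.asarray(v,float))@rot(s).T; o=np.array(s["xyz"])
    if z is not None: return o+r*((z-o[2])/r[...,2])[...,None]
    return o+r*np.asarray(d)[...,None]
def cloud(s):
    v,u=np.mgrid[:384,:512]; return px(s,u,v,s["depth"])
E
python3 - <<'E'
from h import *
for n in("scene","top"):
    s=snap(n); cv2.imwrite(f"pics/{n}1.png",cv2.resize(s["frame"][...,::-1],(800,600),interpolation=cv2.INTER_CUBIC))
    print(n,s["xyz"],s["attitude"],s["fx"],s["k1"])
print(sensors.state())
E
```

```text
scene [1.55088956 0.25603085 0.80833952] [0.64793723 0.89476777 1.7737363 ] 470.38259423008776 0.04179385956368562
top [ 0.41408075 -0.06458853  1.18265641] [ 0.10243097 -0.14546484 -1.54191808] 372.7541299493437 -0.07107731260621232
{'time_s': 0.1, 'joints': array([ 1.22048366e+00,  4.94126804e-01,  1.34608205e+00, -2.06114546e-05,
        1.30248707e+00, -9.55149116e-02]), 'joint_velocities': array([-0.00070723, -0.00102976, -0.00093806,  0.0005207 ,  0.00100723,
       -0.00080188]), 'joint_torque': array([ 1.87913189e-03, -8.80242848e+01, -3.82541943e+01,  7.11020571e-02,
        4.82521090e-02, -1.00501367e-05]), 'tcp_pos': array([0.1574242 , 0.60449078, 0.21338994]), 'tool_rot': array([-3.99116476e-01, -3.11591028e+00,  1.69691327e-03]), 'wrist_force': array([ 0.01415937, -0.31241103, -0.21249568]), 'torque': array([ 0.01130257,  0.03888163, -0.03002156]), 'finger_force': 0.0, 'opening': 0.09121361827698674}
```

View pics/scene1.png

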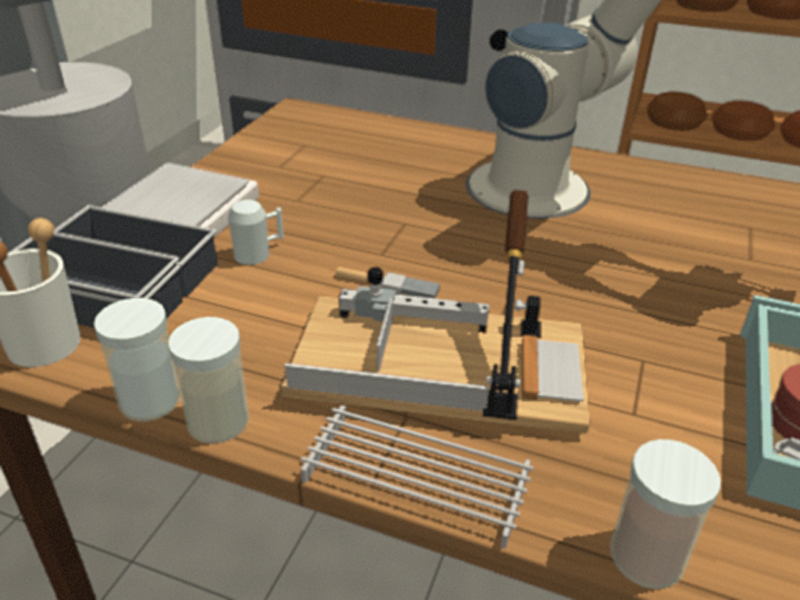

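View pics/top1.png

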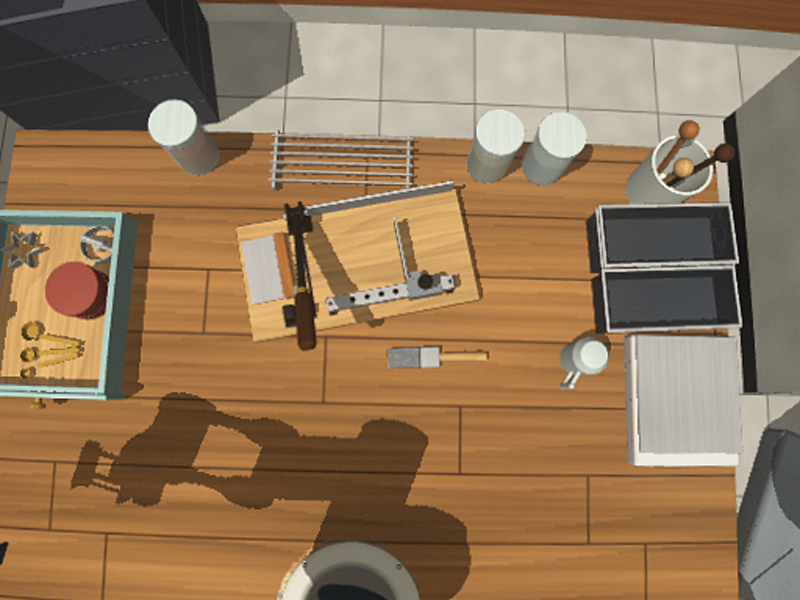

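The scene view shows the raised arm with its handle at (517,220) and the knob at (375,275). In the top view, the board corners are at about (238,228), (462,184), (481,298) and (254,342), the knob at (425,281) and the handle end at (306,342). I'll enlarge this and fit the slicer's pose.

```bash
python3 - <<'E'
from h import *
s=dict(np.load("top.npz"))
cv2.imwrite("pics/crop1.png",cv2.resize(s["frame"][110:230,148:312,::-1],None,fx=4.8,fy=4.8,interpolation=cv2.INTER_CUBIC))
c=np.array([[254,342],[481,298],[238,228],[462,184]])*.64
w=px(s,c[:,0],c[:,1],z=.036)[:,:2]; m=np.array([[-110,230],[-110,-230],[130,230],[130,-230]])/1e3
def fit(m,w):
    mc,wc=m.mean(0),w.mean(0); a,b=m-mc,w-wc
    th=np.arctan2((a[:,0]*b[:,1]-a[:,1]*b[:,0]).sum(),(a*b).sum()); c_,s_=np.cos(th),np.sin(th); Q=np.array([[c_,-s_],[s_,c_]])
    t=wc-Q@mc; return th,t,(m@Q.T+t-w)*1e3
print(fit(m,w))
E
```

```text
(np.float64(0.21789816237406393), array([ 0.67057816, -0.0011042 ]), array([[ 0.78797195, -3.40609824],
       [-0.10426833, -4.7024997 ],
       [ 4.11221353,  0.73855044],
       [-4.79591715,  7.37004751]]))
```

View pics/crop1.png

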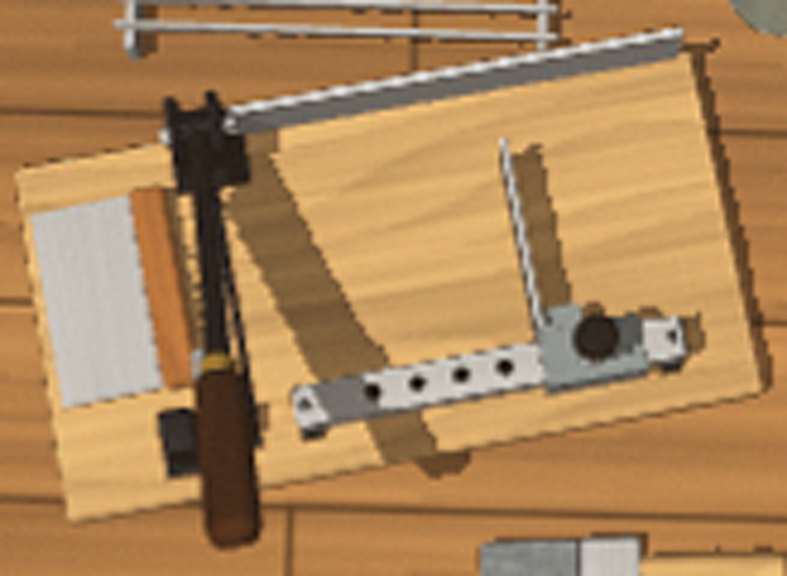

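The enlarged crop shows the holes at (373,391), (417,383), (461,375) and (505,367), the knob at (597,336), the handle from (217,365) to (232,545), and the board corners at (70,520), (767,393) and (17,170).

```bash
python3 - <<'E'
from h import *
s=dict(np.load("top.npz"))
P=np.array([[70,520],[767,393],[17,170],[373,391],[417,383],[461,375],[505,367],[597,336]],float)
n=(P+.5)/4.8-.5+[148,110]
zz=np.array([.036]*3+[.075]*4+[.130])
w=np.array([px(s,a,b,z=z)[:2] for (a,b),z in zip(n,zz)])
m=np.array([[-110,230],[-110,-230],[130,230],[-70,20],[-70,-8],[-70,-36],[-70,-64],[-70,-120]])/1e3
mc,wc=m.mean(0),w.mean(0);a,b=m-mc,w-wc
th=np.arctan2((a[:,0]*b[:,1]-a[:,1]*b[:,0]).sum(),(a*b).sum());c_,s_=np.cos(th),np.sin(th);Q=np.array([[c_,-s_],[s_,c_]]);t=wc-Q@mc
print(th,t,((w-t)@Q-m)*1e3)
np.savez("pose.npz",Q=Q,t=t,th=th)
for nm in("top","scene"):
    s=dict(np.load(nm+".npz")); C=cloud(s); ok=s["depth"]>0
    L=np.concatenate([(C[...,:2]-t)@Q,C[...,2:]],-1)[ok]
    k=(abs(L[:,1]-.1)<.03)&(L[:,0]<.08)&(L[:,2]>.15)&(L[:,0]>-.25)
    A=L[k]; 
    print(nm,k.sum(),"z-angle",np.arctan(-np.polyfit(A[:,0],A[:,2],1)[0]), "ymed",np.median(A[:,1]))
    ang=np.arctan2(A[:,2]-.085,.115-A[:,0]); rad=np.hypot(A[:,2]-.085,.115-A[:,0]); print(np.percentile(ang,[10,50,90]),rad.max())
    H=A[rad>.22]; print("handle",H.mean(0),np.percentile(H[:,1],[5,95]))
    K=L[(np.hypot(L[:,0]+.07,L[:,1]+.12)<.025)&(L[:,2]>.12)]; print("knob",K.mean(0) if len(K) else 0,len(K), np.percentile(K[:,2],[5,50,95]) if len(K) else 0)
    D=L[(L[:,2]>.11)&(L[:,2]<.2)]
th=float(th)
for q in ((-.07,-.12),(-.07,-.036),(-.17,.1)): print(q,Q@np.array(q)+t)
st=sensors.state(); print(R.from_rotvec(st["tool_rot"]).as_matrix().round(3))
E
```

```text
0.2124349168838358 [0.67021948 0.00492536] [[ 0.85958942 -2.38637242]
 [-0.67391199 -0.11044064]
 [-2.72202679 -1.84505204]
 [ 0.84318096  0.80776591]
 [ 0.79284253  0.81977267]
 [ 0.74492503  0.77006149]
 [ 0.69941917  0.65087088]
 [-0.54401833  1.29339415]]
top 574 z-angle 0.5171968026120994 ymed 0.10082614841870165
[0.5311528  0.56071247 0.57988562] 0.32402207656668336
handle [-0.12068417  0.10041419  0.23071906] [0.08747918 0.113978  ]
knob [-0.07074865 -0.11806503  0.12850544] 70 [0.12341331 0.12847979 0.13244505]
scene 726 z-angle 0.5365021733392265 ymed 0.10236503339248482
[0.53784911 0.56587191 0.59033077] 0.31709266489832144
handle [-0.11103356  0.10154004  0.22703472] [0.08842347 0.11485558]
knob [-0.06176963 -0.11617865  0.12668501] 68 [0.1217218  0.1271492  0.13063203]
(-0.07, -0.12) [ 0.62709393 -0.12713594]
(-0.07, -0.036) [ 0.60938332 -0.04502422]
(-0.17, 0.1) [0.48295694 0.06683449]
[[-0.968  0.252 -0.   ]
 [ 0.252  0.968 -0.001]
 [ 0.    -0.001 -1.   ]]
```

Request:
servo_tool --deltas '[[[0, 0, -22], -6.7, -1], [[0, 0, -22], -6.7, -1], [[0, 0, -22], -6.7, -1], [[0, 0, -21], -6.7, -1], [[-17, -40, 0], 0, -1], [[-17, -40, 0], 0, -1], [[-17, -40, 0], 0, -1], [[-17, -40, 0], 0, -1], [[-17, -40, 0], 0, -1], [[-17, -40, 0], 0, -1], [[-17, -40, 0], 0, -1], [[-17, -40, 0], 0, -1], [[-17, -40, 0], 0, -1], [[-17, -40, 0], 0, -1], [[-17, -40, 0], 0, -1], [[-17, -40, 0], 0, -1], [[0, 0, 0], 0, -1], [[0, 0, 0], 0, -1]]'

```text
time_s: 1.9
tcp_pos: [0.4585, 0.178, 0.3006]
tool_rot: [0.33, -3.123, -0.0]
wrist_force: [-0.1, 0.2, -0.1]
opening: 0.0002
finger_force: 0.0
```

```bash
cat > st.py <<'E'
from h import *
p=np.load("pose.npz");Q=p["Q"];t=np.array([.6708,.0059])
s=sensors.state(); T=s["tcp_pos"]; M=R.from_rotvec(s["tool_rot"]).as_matrix()
L=np.r_[Q.T@(T[:2]-t),T[2]]*1e3
print("t",round(s["time_s"],2),"slicer mm",L.round(1),"yaw err deg",round(np.degrees(np.arctan2(M[1,1],M[0,1])-np.pi/2-p["th"]),2),"tilt",M[:,2].round(4),"F",s["wrist_force"].round(1),"open",round(s["opening"]*1e3,1),"q",s["joints"].round(2),"ff",round(s["finger_force"],1))
E
python3 st.py
```

```text
t 1.9 slicer mm [-171.2  213.   300.6] yaw err deg -0.1 tilt [-8.e-04 -0.e+00 -1.e+00] F [-0.1  0.2 -0.1] open 0.2 q [ 0.25  0.22  1.53  0.    1.39 -1.53] ff 0.0
```

Request:
servo_tool --deltas '[[[-8.5, -22.6, 0], 0, -1], [[-8.5, -22.6, 0], 0, -1], [[-8.5, -22.6, 0], 0, -1], [[-8.5, -22.6, 0], 0, -1], [[-8.5, -22.6, 0], 0, -1], [[0, 0, 25], 0, -1], [[0, 0, 25], 0, -1], [[5, 0, 12], 0, -1], [[5, 0, 12], 0, -1], [[5, 0, 12], 0, -1], [[3.7, 0, 9.5], 0, -1], [[3.7, 0, 9.5], 0, -1], [[3.7, 0, 9.5], 0, -1], [[2.7, 0, 10], 0, -1], [[2.7, 0, 10], 0, -1], [[2.7, 0, 10], 0, -1], [[1.5, 0, 8], 0, -1], [[1.5, 0, 8], 0, -1], [[0, 0, 0], 0, -1], [[0, 0, 0], 0, -1]]'

```text
time_s: 3.9
tcp_pos: [0.4876, 0.0694, 0.1404]
tool_rot: [0.334, -3.124, 0.0]
wrist_force: [0.3, 0.1, 0.1]
opening: 0.0004
finger_force: 0.0
```

```bash
python3 st.py
```

```text
t 3.9 slicer mm [-165.7  100.7  140.4] yaw err deg 0.03 tilt [-1.e-04 -1.e-04 -1.e+00] F [0.3 0.1 0.1] open 0.4 q [ 0.02  0.41  1.76 -0.    0.98 -1.76] ff 0.0
```

Request:
servo_tool --deltas '[[[1, 0, 6], 0, -1], [[1, 0, 6], 0, -1], [[1, 0, 6], 0, -1], [[0.5, 0, 5], 0, -1], [[0.5, 0, 5], 0, -1], [[0.5, 0, 5], 0, -1], [[0, 0, 4], 0, -1], [[0, 0, 3], 0, -1], [[0, 0, 2], 0, -1], [[0, 0, 0], 0, -1], [[0, 0, 0], 0, -1]]'

```text
time_s: 5.0
tcp_pos: [0.4829, 0.0685, 0.0984]
tool_rot: [0.334, -3.124, -0.0]
wrist_force: [0.6, 0.9, 1.1]
opening: 0.0004
finger_force: 0.0
```

```bash
python3 st.py; python3 - <<'E'
from h import *
s=snap("scene"); cv2.imwrite("pics/s2.png",cv2.resize(s["frame"][100:290,150:400,::-1],None,fx=3,fy=3,interpolation=cv2.INTER_CUBIC))
E
```

```text
t 5.0 slicer mm [-170.4  100.8   98.4] yaw err deg 0.03 tilt [-2.e-04 -0.e+00 -1.e+00] F [0.6 0.9 1.1] open 0.4 q [ 0.02  0.47  1.81  0.    0.87 -1.77] ff 0.0
```

View pics/s2.png

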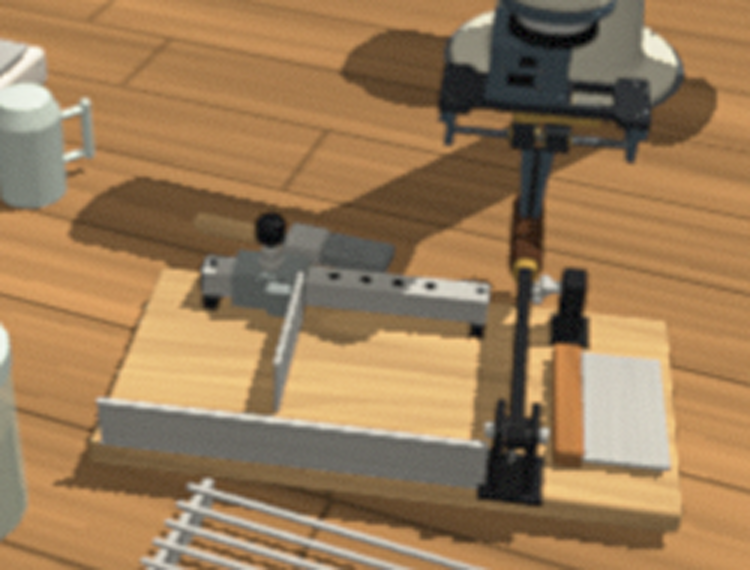

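The picture shows the blade arm lying level under the fingers, with its handle at (525,225). I'll press a little more to confirm it sits on the end stop.

Request:
servo_tool --deltas '[[[0, 0, 1], 0, -1], [[0, 0, 1], 0, -1], [[0, 0, 0], 0, -1]]'

```text
time_s: 5.35
tcp_pos: [0.4831, 0.0685, 0.0971]
tool_rot: [-0.334, 3.123, -0.0]
wrist_force: [-3.3, 0.4, 16.2]
opening: 0.0004
finger_force: 8.5
```

```bash
python3 st.py
```

```text
t 5.35 slicer mm [-170.2  100.8   97.1] yaw err deg 0.04 tilt [ 7.e-04 -0.e+00 -1.e+00] F [-3.3  0.4 16.2] open 0.4 q [ 0.02  0.47  1.81 -0.    0.86 -1.77] ff 8.5
```

Request:
servo_tool --deltas '[[[0, 0, -25], 0, -1], [[0, 0, -25], 0, -1], [[0, 0, -25], 0, -1], [[0, 0, -28], 0, -1], [[-12.5, -27.6, 0], 0, 0.3], [[-12.5, -27.6, 0], 0, 0.3], [[-12.5, -27.6, 0], 0, 0.3], [[-12.5, -27.6, 0], 0, 0.3], [[-12.5, -27.6, 0], 0, 0.3], [[-12.5, -27.6, 0], 0, 0.3], [[-12.5, -27.6, 0], 0, 0.3], [[-12.5, -27.6, 0], 0, 0.3], [[0, 0, 0], 0, 0.3], [[0, 0, 20], 0, 0.3], [[0, 0, 20], 0, 0.3], [[0, 0, 10], 0, 0.3], [[0, 0, 0], 0, 0.3], [[0, 0, 0], 0, 0.3]]'

```text
time_s: 7.15
tcp_pos: [0.6276, -0.126, 0.15]
tool_rot: [-0.334, 3.123, -0.0]
wrist_force: [0.9, 0.0, -0.2]
opening: 0.0591
finger_force: 0.0
```

```bash
python3 st.py; python3 - <<'E'
from h import *
s=snap("scene"); cv2.imwrite("pics/s3.png",cv2.resize(s["frame"][120:270,160:360,::-1],None,fx=4,fy=4,interpolation=cv2.INTER_CUBIC))
C=cloud(s);p=np.load("pose.npz");Q=p["Q"];t=np.array([.6708,.0059]);ok=s["depth"]>0
L=np.concatenate([(C[...,:2]-t)@Q,C[...,2:]],-1)[ok]
A=L[(abs(L[:,1]-.1)<.02)&(L[:,0]<-.1)&(L[:,0]>-.2)&(L[:,2]<.2)&(L[:,2]>.07)];print("handle z",np.percentile(A[:,2],[50,90,98]))
E
```

```text
t 7.15 slicer mm [ -70.  -119.8  150. ] yaw err deg 0.04 tilt [ 4.e-04 -1.e-04 -1.e+00] F [ 0.9  0.  -0.2] open 59.1 q [-0.29  0.58  1.38  0.    1.18 -2.08] ff 0.0
handle z [0.09539155 0.09737744 0.09839441]
```

View pics/s3.png

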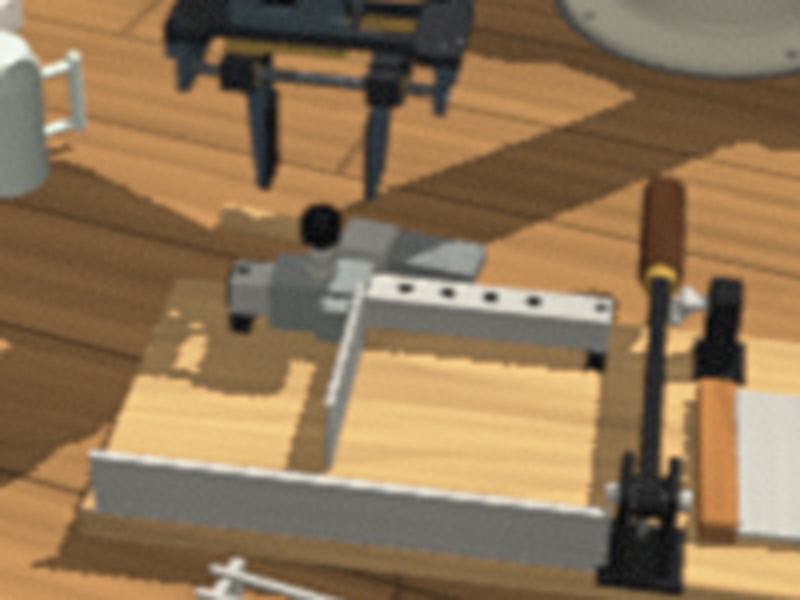

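The blade arm is down at (655,300) and the open fingers are centred over the knob at (320,228). I'll descend and grip.

Request:
servo_tool --deltas '[[[0, 0, 15], 0, 0.3], [[0, 0, 15], 0, 0.3], [[0, 0, 12], 0, 0.3], [[0, 0, 8], 0, 0.3], [[0, 0, 0], 0, 0.3], [[0, 0, 0], 0, -1], [[0, 0, 0], 0, -1], [[0, 0, 0], 0, -1], [[0, 0, 0], 0, -1], [[0, 0, 0], 0, -1], [[0, 0, 0], 0, -1]]'

```text
time_s: 8.3
tcp_pos: [0.6276, -0.1262, 0.0997]
tool_rot: [-0.334, 3.123, -0.0]
wrist_force: [-0.3, 0.3, 3.9]
opening: 0.0266
finger_force: 30.0
```

```bash
python3 st.py
```

```text
t 8.3 slicer mm [ -70.1 -120.1   99.7] yaw err deg 0.03 tilt [ 5.e-04 -1.e-04 -1.e+00] F [-0.3  0.3  3.9] open 26.6 q [-0.29  0.63  1.43 -0.    1.08 -2.08] ff 30.0
```

Request:
servo_tool --deltas '[[[0, 0, -3], 0, -1], [[0, 0, -3], 0, -1], [[0, 0, -3], 0, -1], [[0, 0, -2], 0, -1], [[0, 0, 0], 0, -1], [[0, 0, 0], 0, -1], [[0, 0, 0], 0, -1]]'

```text
time_s: 9.0
tcp_pos: [0.6274, -0.1261, 0.1103]
tool_rot: [0.334, -3.124, -0.0]
wrist_force: [4.5, -0.0, -12.3]
opening: 0.0267
finger_force: 30.0
```

```bash
python3 st.py
```

```text
t 9.0 slicer mm [ -70.2 -119.9  110.3] yaw err deg 0.03 tilt [-1.e-04  1.e-04 -1.e+00] F [  4.5  -0.  -12.3] open 26.7 q [-0.29  0.62  1.42  0.    1.1  -2.08] ff 30.0
```

Request:
servo_tool --deltas '[[[0, 4, 0], 0, -1], [[0, 8, 0], 0, -1], [[0, 8, 0], 0, -1], [[0, 8, 0], 0, -1], [[0, 8, 0], 0, -1], [[0, 8, 0], 0, -1], [[0, 8, 0], 0, -1], [[0, 8, 0], 0, -1], [[0, 8, 0], 0, -1], [[0, 8, 0], 0, -1], [[0, 5, 0], 0, -1], [[0, 3, 0], 0, -1], [[0, 0, 0], 0, -1], [[0, 0, 0], 0, -1], [[0, 0, 0], 0, -1]]'

```text
time_s: 10.5
tcp_pos: [0.6096, -0.0442, 0.1103]
tool_rot: [0.334, -3.124, -0.0]
wrist_force: [0.7, 2.3, -12.1]
opening: 0.0268
finger_force: 30.0
```

```bash
python3 st.py; python3 - <<'E'
from h import *
s=snap("scene"); cv2.imwrite("pics/s4.png",cv2.resize(s["frame"][120:270,160:360,::-1],None,fx=4,fy=4,interpolation=cv2.INTER_CUBIC))
E
```

```text
t 10.5 slicer mm [-70.4 -36.  110.3] yaw err deg 0.02 tilt [-3.e-04  2.e-04 -1.e+00] F [  0.7   2.3 -12.1] open 26.8 q [-0.17  0.59  1.49  0.    1.06 -1.95] ff 30.0
```

View pics/s4.png

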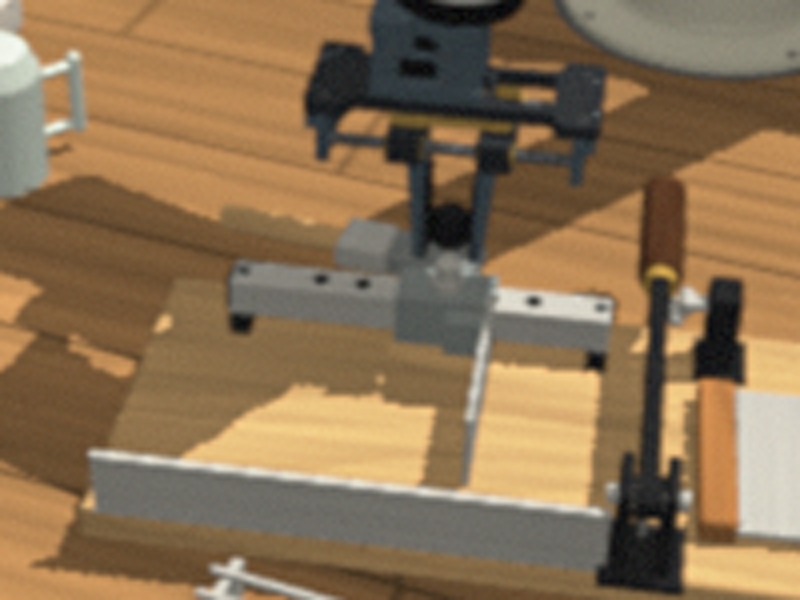

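The stop has travelled along the rail with the knob at (450,225), and one hole is visible on the blade side, with the second under the sleeve. I'll lower the pin while still gripping to feel it enter.

Request:
servo_tool --deltas '[[[0, 0, -0.5], 0, -1], [[0, 0, 3], 0, -1], [[0, 0, 3], 0, -1], [[0, 0, 2], 0, -1], [[0, 0, 2], 0, -1], [[0, 0, 0], 0, -1], [[0, 0, 0], 0, -1]]'

```text
time_s: 11.25
tcp_pos: [0.6097, -0.0442, 0.101]
tool_rot: [-0.334, 3.124, -0.0]
wrist_force: [-0.2, 0.8, -7.2]
opening: 0.0267
finger_force: 30.0
```

```bash
python3 st.py
```

```text
t 11.25 slicer mm [-70.3 -36.1 101. ] yaw err deg 0.03 tilt [ 0.e+00 -2.e-04 -1.e+00] F [-0.2  0.8 -7.2] open 26.7 q [-0.17  0.6   1.5  -0.    1.04 -1.95] ff 30.0
```

The spring still pulls with 7 N at a draw of about 1.3 mm, so the pin is in the hole. Now I'll release and retract.

Request:
servo_tool --deltas '[[[0, 0, 1], 0, -1], [[0, 0, 0], 0, 0.3], [[0, 0, 0], 0, 0.3], [[0, 0, 0], 0, 0.3], [[0, 0, 0], 0, 0.3], [[0, 0, 0], 0, 0.3], [[0, 0, -15], 0, 0.3], [[0, 0, -25], 0, 0.3], [[0, 0, -30], 0, 0.3], [[0, 0, -30], 0, 0.3], [[0, 0, -30], 0, 0.3], [[0, 0, 0], 0, 0.3], [[0, 0, 0], 0, 0.3]]'

```text
time_s: 12.55
tcp_pos: [0.6099, -0.0441, 0.2303]
tool_rot: [-0.334, 3.123, -0.001]
wrist_force: [-0.3, -0.1, 0.1]
opening: 0.0596
finger_force: 0.0
```

```bash
python3 st.py; python3 - <<'E'
from h import *
s=snap("scene"); cv2.imwrite("pics/s5.png",cv2.resize(s["frame"][120:270,160:360,::-1],None,fx=4,fy=4,interpolation=cv2.INTER_CUBIC))
p=np.load("pose.npz");Q=p["Q"];t=np.array([.6708,.0059])
C=cloud(s);ok=s["depth"]>0
L=np.concatenate([(C[...,:2]-t)@Q,C[...,2:]],-1)[ok]
K=L[(np.hypot(L[:,0]+.07,L[:,1]+.036)<.025)&(L[:,2]>.11)&(L[:,2]<.14)];print("knob",K.mean(0),np.percentile(K[:,2],[5,50,95]))
E
```

```text
t 12.55 slicer mm [-70.1 -36.  230.3] yaw err deg 0.03 tilt [ 1.3e-03 -2.0e-04 -1.0e+00] F [-0.3 -0.1  0.1] open 59.6 q [-0.17  0.46  1.36  0.    1.32 -1.95] ff 0.0
knob [-0.06114104 -0.03458232  0.1232061 ] [0.11208873 0.12499065 0.13070065]
```

View pics/s5.png

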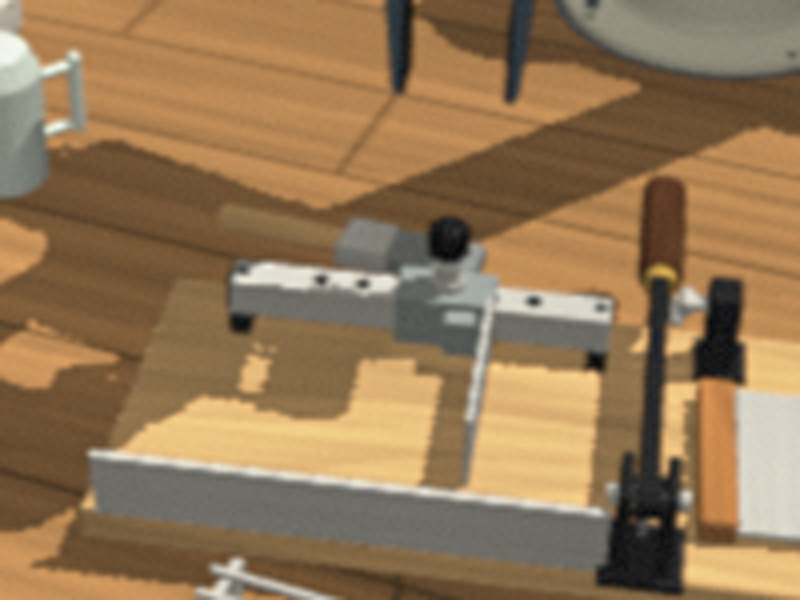

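The knob at (448,240) has dropped back to its rest height (top 130.7 mm, against 130.6 mm at the start). The sleeve covers holes 2 to 4, the blade arm is down, and the gripper is clear.

```bash
python3 -c "
from bench import workorder; print(workorder.hand_in())"
```

```text
the job is handed in; nothing more can be done
None
```

The job is handed in (no verdict was returned): the blade arm is locked down, the length stop is pinned in the third hole from the blade, the gripper is clear, and the robot never went near the brush, scraper or dredger.

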